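# Unhook the stand weight and put it away in its cradle

## Robot

A 7-joint arm with a two-finger parallel gripper is mounted at the origin on the work surface. World frame = base frame: x ahead of the robot, y to its left, z up, the work surface at z = 0. Lengths are in m, angles in rad, forces in N, time in s.
With the tool pointing down it reaches from about 0.425 to 0.875 m from the base axis. Payload 4.7 kg.
Tool frame: the origin (TCP) lies on the centre line of the jaws, within the pads' length; the fingertips stand 19 mm ahead of it and the grasp point (between the pads) is the TCP; x points along the fingers, z is the direction in which the jaws open and shut, and the axes are right-handed (so a half turn about x gives the same grasp; the last joint's range is limited). The gripper opens to 87 mm and grips with 3 to 60 N. Pads are 19 mm wide; open, the fingers measure 117 mm over their backs; the gripper's body (75 mm by 190 mm) begins 51 mm behind the grasp point.
Start: joints at [-1.144, 0.321, -0.07, 1.45, 0.023, 1.371, -0.057], TCP at [0.261, 0.595, 0.242] pointing down, gripper open.
Joint ranges: [-2.86, 2.86], [-0.3, 2.09], [-1.38, 1.24], [0.06, 2.45], [-1.56, 4.7], [0.09, 2.05], [-2.69, 2.69]. Speed limits (rad/s): [2.57, 2.57, 3.14, 3.14, 3.14, 3.14, 3.14].

## Interface

Orientations are given as a rotation vector (axis times angle).
In Python, from bench import get_state, get_image, camera_info, close_job gives the robot as it stands.
- The arm moves only by the tool jog_arm, never from a script. Its argument "targets" is a list of rows, each a list of 7 numbers: the turn, a rotation vector about the tool's x, y, z in degrees, then the shift along the tool's x, y, z in cm, then the finger opening in cm, from 0 to 8.7. In form: [[wx, wy, wz, tx, ty, tz, jaw], ...]. A call has 1 to 10 rows; each row shifts and turns the commanded pose from where the row before left it, along the tool's axes as they then stand; what a row does not reach is not made up. A row lasts 1/8 s, in which the tool goes at most 62.5 mm and 10.7 degrees, less where a joint would pass 70% of its speed; a pose out of reach is approached as far as the arm can. A call is refused whole if a number of a shift passes 6.25 or a number of a turn 10.7, either way. A call with a gripper value outside its range is refused whole. The fingers move at their own pace and stop on an object; "squeeze" is the grip in N (left out, the last holds). Time passes only in rows, so rows that do not move let the fingers close. It gives the time, the measured TCP pose, the force and the opening at its end, in the units of the state.
- get_state(): the state, without advancing time (a new reading comes with each control period).
- get_image(name): name is "scene" or "top" or "wrist"; returns (picture, depth): 400x640x3 uint8, red, green, blue; 400x640 float32, m along the optical axis (not along the pixel's ray), 0 where there is no reading.
- camera_info(name): a dict with "intrinsics" (3x3 intrinsics, pixels), "k1" (the pictures are not rectified: a ray, as slopes to the right and down, at radius r is drawn at 1 + k1 r^2 times it, then the intrinsics apply), "world_from_camera" (4x4, takes a point from camera to world coordinates); the wrist camera has in their place "mount" (4x4, takes a point from camera to tool coordinates, whose origin is the TCP and whose axes are the tool frame's). Camera axes: x right, y up, looking along -z (the intrinsics and any distortion apply to the point x, -y, -z); pixel columns grow to the right and rows downward; lengths in m; the calibration is good to about 2 mm. A picture is of the moment at which its call begins: read the wrist's pose just before it. camera_info takes no time and is no camera call.
- close_job(): hands the job in, once; it reports no verdict.
The state is a dict: "time": time; "joint_positions": joint angles; "qd": joint speeds; "joint_torque": joint torques, N m; "position": TCP position; "tool_rot": TCP orientation; "ft_force": force on the tool from outside, world axes, zero at the start; "torque": the same for the moment, N m; "grip_width": opening from 0.0 (shut) to 1.0 (fully open).
Only numpy, scipy, OpenCV 4.12 (cv2) and the standard library are available. Lean on these libraries where they do the work, as an engineer would, in place of code of your own. Each camera call takes 0.05 s, during which the arm holds its last target.

## Task

Take the metal stand weight off the deep upturned hook of the small stand: lift it along the slot of the hook, past the tip, before drawing it away, and never let it press hard on the hook, whose slot leans forward or back by an unknown amount, so feel your way. Then set it gently into its shallow wooden cradle on the bench, standing upright and flat on the cradle's floor, and let go. Leave the spray bottle, the pot and the jar where they are.

Things in the scene. Friction and masses are not known exactly. Their poses are not given: they have to be found in the camera images.
- weight_grip (a point): Centre of the weight's grip: black rubber bar 12 mm thick (local x), 92 long (y), 24 high, pinched across its thickness from above. The weight is one rigid aluminium ladder-shaped piece, 0.36 to 0.54 kg: foot at the bottom, two 8 mm square uprights at y = +-42 mm, grip between their tops, round cross bar 95 mm below the grip centre. z up, x across the thin side. 217 mm above the foot's underside.
- weight_bar (a point): Middle of the weight's cross bar on its axis: 8 mm round, along local y, 76 mm free between the uprights; the weight hangs by it. 122 mm above the foot's underside. The opening between bar and foot is 96 mm high: raised over about 80 mm with the hook still inside, the foot would strike the hook's arm.
- weight_foot (a point): Centre of the underside of the weight's aluminium foot, 44 (x) x 96 (y) x 22 mm high, same axes as the grip, 217 mm straight below the grip centre.
- weight: The weight as a whole, origin at the centre of the underside of its foot, same axes.
- stand: Small steel stand fixed to the bench. Origin on the bench straight below where the bar hangs; local x points level from the hook to the post, so the weight is drawn away to local -x; y along the hanging bar. Base plate from x = 50 to 160, y = -65 to 65 mm, 12 mm thick. The arm and hook give along x by about 1 mm per 20 N; over 12 N between weight and hook harms it (at rest: 4 to 6 N).
- hook_rest (a point): Hanging bar's axis at rest, 145 mm above the bench, 4 mm above the slot floor of the U-shaped flat steel hook (14 mm wide along y). Slot 12 mm wide: 2 mm play each side. Front (-x side) and back legs both rise 65 mm from the floor along the slot, 8 mm thick. The whole U leans about this point's y axis, to +x or to -x, by up to 27 degrees, new each time, not reported, too stiff to turn.
- post_top (a point): Top of the stand's 28 mm round post head, 145 mm above the bench and 85 mm (local +x) from the bar's resting place. A flat arm 12 mm wide, underside 126 mm above the bench, runs from it to the hook. Axes as the stand.
- cradle: Plywood cradle fixed to the bench: open shallow tray 72 (x) x 124 (y) x 26 mm high with 10 mm walls; pocket 52 (x) x 104 (y) mm for the 44 x 96 mm foot, with a springy cork floor 14 mm above the bench that gives about 1 mm per 8 N. Origin at the centre of its underside, on the bench; long side along local y. The weight may stand either way round.
- cradle_floor (a point): Centre of the cradle's cork floor, 14 mm above the bench, axes as the cradle. Pressing with over 40 N counts as banging.
- spray: Bystander: white spray bottle with yellow cap, 68 mm diameter, 150 mm high; origin at the centre of its underside.
- pot: Bystander: small plain terracotta flower pot, 80 mm diameter, 55 mm high; origin at the centre of its underside.
- jar: Bystander: glass jar with steel cap, 60 mm diameter, 70 mm high; origin at the centre of its underside.
Things that resemble listed ones, but are neither listed nor needed, are in the scene too. Of the things like the weight, leave any that is green or red; of the rest the smaller one is meant.

How it is judged:
By the outcome, as a careful person would: the job done as asked, in the order asked, and still so for the second after the job is handed in, with the robot touching nothing.
It also fails if it takes over 72 s, if anything falls off the work surface, if the arm or the gripper's body presses on something with over 40 N, if the wrist force passes 120 N, or if a joint passes its speed limit or range.

## Working session

There is one attempt and no reset: what is moved stays moved. The work goes in short steps, Python scripts to look and compute and a tool call to move; the robot and the scene stay as the last step left them, time stands still between calls to the robot, and variables do not carry over. Pictures are saved under pics/ and viewed, and the job is handed in when it is done.

Besides the shell and the picture viewer there is one more tool, called after "Call:" by a JSON object that holds its "op" and its "data", one argument or row to a line. jog_arm: Moves the arm, as the interface text tells. Its arguments: {"type":"object","properties":{"targets":{"type":"array"},"squeeze":{"type":"number"}},"required":["targets"]}

```bash
ls; mkdir -p pics
cat > h.py <<'E'
import numpy as np, cv2
from bench import get_state,get_image,camera_info,close_job
def save(n,im): cv2.imwrite(f'pics/{n}.png',im[:,:,::-1])
E
python3 - <<'E'
from h import *
s=get_state();print(s)
for n in ['scene','top','wrist']:
    im,d=get_image(n);save(n+'0',im);np.savez(f'{n}0.npz',im=im,d=d)
    print(n,camera_info(n))
E
```

```text
pics
{'time': 0.0, 'joint_positions': array([-1.14388046,  0.32185098, -0.07006002,  1.45171485,  0.02261675,
        1.37079854, -0.05688654]), 'qd': array([ 1.09578738e-03, -1.55639384e-03,  8.32011442e-05, -7.40597664e-04,
       -6.04113824e-04,  1.46203887e-03, -9.86802556e-04]), 'joint_torque': array([ 6.15458430e-05, -4.91287315e+01, -4.03723642e-01, -3.12531531e+01,
       -6.38803001e-02,  4.33986972e-02,  1.63577861e-04]), 'position': array([0.26062232, 0.59487701, 0.24042313]), 'tool_rot': array([-0.9011731 ,  1.37829324,  0.89921819]), 'ft_force': array([-0.19447159, -0.13051275, -0.12495159]), 'torque': array([ 0.00325525,  0.03788175, -0.01654786]), 'grip_width': 0.9956473417958248}
scene {'intrinsics': array([[495.30927859,   0.        , 314.06483593],
       [  0.        , 495.30927859, 205.09590015],
       [  0.        ,   0.        ,   1.        ]]), 'k1': -0.06726571798444779, 'world_from_camera': array([[ 0.63057806, -0.64121551,  0.43728021,  1.12842745],
       [ 0.77612203,  0.51920127, -0.35786119, -0.52710332],
       [ 0.0024297 ,  0.56504222,  0.82505841, 
[... 402 characters left out ...]
33638, -0.06902598],
       [ 0.02668394,  0.17231576,  0.98468028,  1.34108486],
       [ 0.        ,  0.        ,  0.        ,  1.        ]])}
wrist {'intrinsics': array([[291.42849425,   0.        , 325.27810041],
       [  0.        , 291.42849425, 198.78597284],
       [  0.        ,   0.        ,   1.        ]]), 'k1': -0.008957902469278696, 'mount': array([[ 7.51521488e-04,  2.66089218e-01, -9.63948112e-01,
        -1.43459964e-01],
       [-2.88846656e-04,  9.63948402e-01,  2.66089073e-01,
         7.26822472e-02],
       [ 9.99999676e-01,  7.84615333e-05,  8.01286918e-04,
         6.85178778e-04],
       [ 0.00000000e+00,  0.00000000e+00,  0.00000000e+00,
         1.00000000e+00]])}
```

View pics/scene0.png

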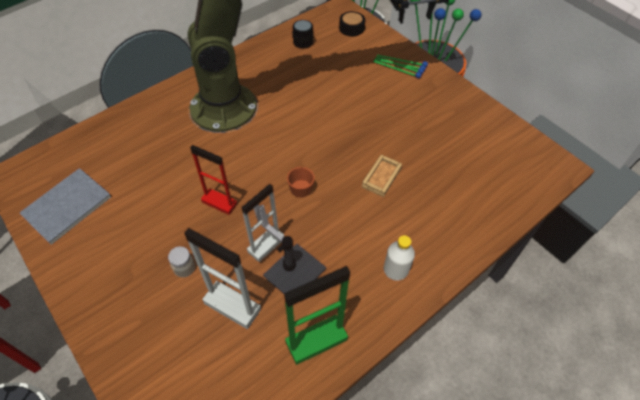

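View pics/top0.png

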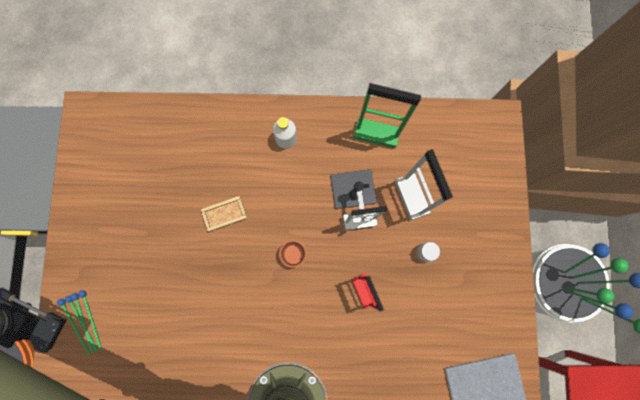

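View pics/wrist0.png

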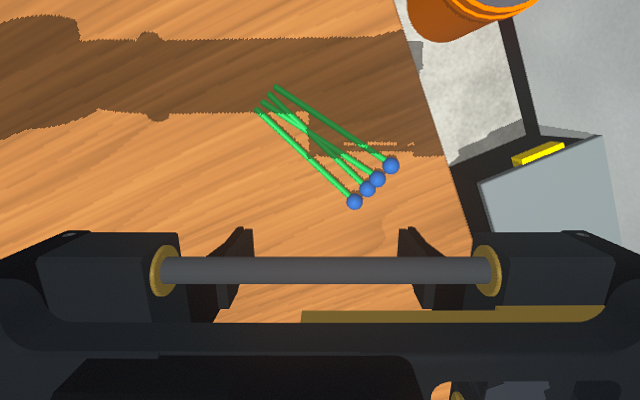

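The target is the small grey ladder on the stand, at scene (262,222) and top (365,215). The cradle is at top (223,213) and scene (382,174). The green, red and larger grey ones are decoys.

```bash
cat >> h.py <<'E'
from scipy.spatial.transform import Rotation as R
def rays(n,uv,T=None):
    c=camera_info(n);K=c['intrinsics'];k1=c['k1']
    uv=np.atleast_2d(np.array(uv,float))
    p=(uv-[K[0,2],K[1,2]])/K[0,0]
    q=p.copy()
    for _ in range(20): q=p/(1+k1*(q**2).sum(1,keepdims=True))
    d=np.c_[q[:,0],-q[:,1],-np.ones(len(q))]
    T=c['world_from_camera'] if T is None else T
    return T[:3,3],d@T[:3,:3].T     # d scaled so that t = depth
def onplane(n,uv,z,T=None):
    o,d=rays(n,uv,T);return o+d*((z-o[2])/d[:,2])[:,None]
def atdepth(n,uv,dep,T=None):
    o,d=rays(n,uv,T);return o+d*np.asarray(dep)[:,None]
def wristT(s):
    T=np.eye(4);T[:3,:3]=R.from_rotvec(s['tool_rot']).as_matrix();T[:3,3]=s['position'];return T@camera_info('wrist')['mount']
def cloud(n,im,d,T=None):
    v,u=np.nonzero(d>0);P=atdepth(n,np.c_[u,v],d[v,u],T);return u,v,P,im[v,u]
E
python3 - <<'E'
from h import *
for n,(x0,x1,y0,y1) in {'scene':(180,440,130,370),'top':(190,470,70,330)}.items():
    z=np.load(n+'0.npz');im,d=z['im'],z['d']
    c=cv2.resize(im[y0:y1,x0:x1],None,fx=2.3 if n=='top' else 2.5,fy=2.3 if n=='top' else 2.5,interpolation=cv2.INTER_CUBIC);save(n+'0c',c)
z=np.load('top0.npz');im,d=z['im'],z['d']
u,v,P,C=cloud('top',im,d)
# table check
m=(u>100)&(u<180)&(v>120)&(v<180);print('table z',P[m].mean(0),P[m][:,2].std())
# cradle
m=(u>195)&(u<255)&(v>190)&(v<240)&(P[:,2]>0.019)
print('cradle',m.sum(),P[m].mean(0),cv2.minAreaRect((P[m][:,:2]*1000).astype(np.float32)),np.percentile(P[m][:,2],[5,50,95]))
# dark grip
m=(u>330)&(u<395)&(v>195)&(v<235)
dark=C.max(1)<60
g=m&dark&(P[:,2]>0.2);print('grip',g.sum(),P[g].mean(0) if g.any() else 0,cv2.minAreaRect((P[g][:,:2]*1000).astype(np.float32)),np.percentile(P[g][:,2],[5,50,95]))
E
```

```text
table z [ 7.51220658e-01  4.85548419e-01 -5.88441530e-04] 0.0028266336472968835
cradle 396 [0.54887382 0.20634758 0.02470174] ((549.4796752929688, 206.69239807128906), (72.23517608642578, 124.19568634033203), 20.501564025878906) [0.02038191 0.02452496 0.02904232]
grip 120 [ 0.53037479 -0.20848126  0.25049141] ((530.6260986328125, -207.80514526367188), (10.005709648132324, 87.76207733154297), 8.36875057220459) [0.24616966 0.25060568 0.25437264]
```

View pics/scene0c.png

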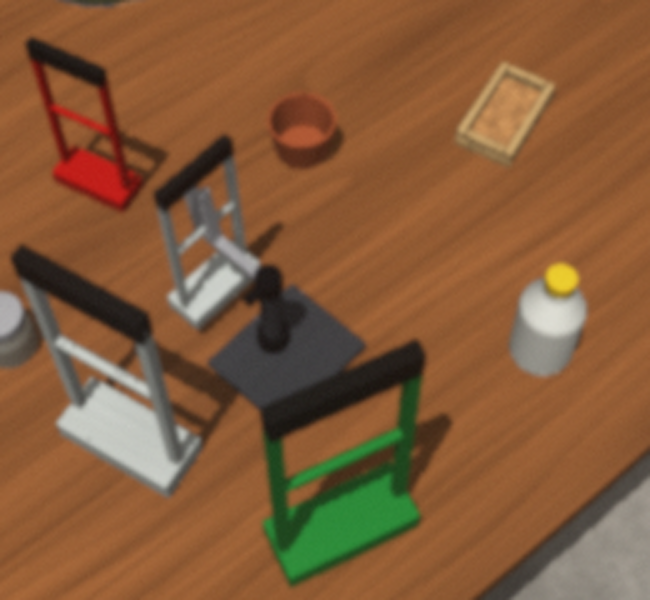

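View pics/top0c.png

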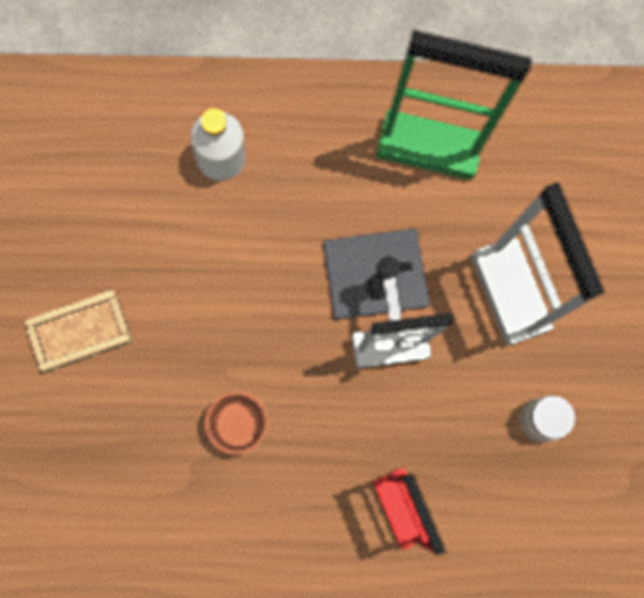

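The grip top comes out at z = 0.2506 (expected 0.252). The cradle measures 72.2 x 124.2 mm, which matches. Next I'll check the stand frame and the hook's lean in stand coordinates.

Run:
```python
from h import *
a=np.radians(8.37);o=np.array([.5305,-.208]);ex=np.array([np.cos(a),np.sin(a)]);ey=np.array([-np.sin(a),np.cos(a)])
np.set_printoptions(precision=1,suppress=True,linewidth=150)
for n in ['scene','top']:
    z=np.load(n+'0.npz');u,v,P,C=cloud(n,z['im'],z['d'])
    L=np.c_[(P[:,:2]-o)@ex,(P[:,:2]-o)@ey,P[:,2]]*1000
    m=(np.abs(L[:,1])<14)&(L[:,0]>-60)&(L[:,0]<70)&(L[:,2]>100)
    print(n)
    for i in np.nonzero(m)[0]: print(u[i],v[i],L[i],C[i]) if L[i,2]<290 else 0
    # post head top
    m=(np.hypot(L[:,0]-85,L[:,1])<35)&(L[:,2]>138)&(L[:,2]<155)&(C.max(1)<70)
    print('post',m.sum(),np.median(L[m],0))
    m=(L[:,2]>5)&(L[:,2]<20)&(C.max(1)<90)&(L[:,0]>35)&(L[:,0]<180)&(np.abs(L[:,1])<80)
    q=L[m];print('base',cv2.minAreaRect(q[:,:2].astype(np.float32)))
    # grip: dark, high
    m=(L[:,2]>225)&(L[:,2]<260)&(np.abs(L[:,0])<20)&(np.abs(L[:,1])<60)&(C.max(1)<70)
    print('grip',m.sum(),L[m].mean(0),L[m].min(0),L[m].max(0))
```

```text
scene
261 191 [ -0.1  12.9 249.9] [57 39 28]
262 191 [  4.   12.6 254.1] [44 32 25]
260 192 [ -0.5   9.9 248.7] [56 41 30]
261 192 [  4.3   9.2 253.9] [43 34 28]
262 192 [  5.5  11.1 253.1] [40 32 27]
258 193 [ -1.9   4.9 248.5] [80 52 36]
259 193 [  2.2   4.6 252.7] [56 40 30]
260 193 [  3.3   6.6 251.7] [43 33 28]
261 193 [  4.1   8.9 250. ] [38 29 26]
262 193 [  6.1  10.3 250.6] [34 26 22]
263 193 [  6.8  12.6 248.8] [36 29 24]
257 194 [ -1.3   1.2 248.9] [79 52 35]
258 194 [  0.3   2.8 248.9] [55 39 29]
259 194 [  2.6   3.9 249.8] [43 33 28]
260 194 [  4.    5.7 249.2] [38 29 26]
261 194 [  4.8   8.  247.7] [38 30 27]
262 194 [  6.6   9.5 247.9] [34 27 23]
263 194 [  9.2  10.4 249.4] [31 25 20]
264 194 [  9.8  12.8 247.5] [31 24 19]
256 195 [  1.6  -4.2 253.3] [71 46 33]
257 195 [  2.7  -2.2 252.3] [54 40 31]
258 195 [  4.   -0.4 251.6] [43 33 29]
259 195 [  4.6   2.  249.7] [39 33 27]
260 195 [  6.8   3.1 250.7] [36 28 24]
261 195 [  7.6   5.4 249.1] [35 28 23]
262 195 [ 10.7   5.9 251.4] [32 23 21]
263 195 [ 11.8   7.9 250.4] [30 22 17]
264 195 [ 10.5  11.8 245.2] [31 21 17]
25
[... 23628 characters left out ...]
19 [-16.4  -3.  203.7] [202 202 196]
362 220 [-10.7   9.1 151.7] [108 107 105]
363 220 [-13.5   9.2 173.4] [113 111 110]
364 220 [-16.2   9.3 194.5] [171 170 169]
365 220 [-17.5   7.7 202.2] [216 215 213]
366 220 [-17.5   4.7 199.7] [219 214 212]
367 220 [-18.3   2.6 203.2] [212 208 208]
368 220 [-18.4  -0.3 201.3] [215 213 212]
369 220 [-18.9  -2.8 202.5] [196 197 192]
364 221 [-17.2   7.7 179.4] [146 146 141]
365 221 [-20.1   8.1 202.7] [158 158 154]
366 221 [-20.2   5.2 200.1] [158 158 156]
post 72 [ 86.1   3.  144.7]
base ((90.12750244140625, 24.04880714416504), (74.6568832397461, 84.53436279296875), 1.7389146089553833)
grip 143 [ -0.1  -1.1 250.3] [ -5.1 -43.7 237.9] [  6.3  44.1 255.4]
```

Both views agree that the hook leans to -x by about 6-9°: the front tip is near x = -16 at z = 202, and the back leg runs from x = 20 at z = 150 to 12.5 at z = 203. The scene camera reads about 7 mm off the top camera, so the wrist camera will settle the grip position. Now working out the approach.

```bash
cat >> h.py <<'E'
def rotdown(yawdeg):   # tool x down, tool z = (cos,sin,0), y = z cross x
    a=np.radians(yawdeg);z=np.array([np.cos(a),np.sin(a),0]);x=np.array([0,0,-1.]);return np.c_[x,np.cross(z,x),z]
def rel(p,yaw,s=None):
    s=s or get_state();T=R.from_rotvec(s['tool_rot']).as_matrix()
    w=np.degrees((R.from_matrix(T.T@rotdown(yaw))).as_rotvec())
    return T,w,T.T@(np.array(p)-s['position'])*100
E
python3 - <<'E'
from h import *
np.set_printoptions(precision=2,suppress=True)
T,w,t=rel([.5305,-.208,.38],8.37);print(T,w,t)
print(rel([.5305,-.208,.38],180+8.37)[1])
z=np.load('top0.npz');u,v,P,C=cloud('top',z['im'],z['d'])
m=(C[:,1]>C[:,0]+40)&(P[:,2]>.0)&(u<430)&(u>340);print('green maxz',np.percentile(P[m],[1,99],axis=0))
m=(u>390)&(u<455)&(v>145)&(v<205)&(P[:,2]>.1);print('big',np.percentile(P[m],[1,99],axis=0))
m=(u>270)&(u<300)&(v>110)&(v<150)&(P[:,2]>.03);print('spray',np.percentile(P[m],[1,99],axis=0))
z=np.load('scene0.npz');u,v,P,C=cloud('scene',z['im'],z['d'])
m=(u>355)&(u<410)&(v>150)&(v<200)&(P[:,2]>.019);print('cradle scene',cv2.minAreaRect((P[m][:,:2]*1000).astype(np.float32)))
m=(u>300)&(u<340)&(v>130)&(v<160);print('table',P[m].mean(0))
E
```

```text
[[-0.   -0.92  0.4 ]
 [-0.    0.4   0.92]
 [-1.   -0.   -0.  ]] [57.98 -0.07  0.05] [-13.83 -56.93 -62.75]
[-122.02   -0.06   -0.08]
green maxz [[ 0.29 -0.41  0.02]
 [ 0.85 -0.19  0.24]]
big [[ 0.55 -0.4   0.12]
 [ 0.67 -0.34  0.32]]
spray [[ 0.76 -0.01  0.03]
 [ 0.82  0.05  0.15]]
cradle scene ((553.5906372070312, 203.20220947265625), (71.42115783691406, 128.13058471679688), 21.04836082458496)
table [ 0.34  0.14 -0.  ]
```

```bash
cat >> h.py <<'E'
def polar_rows(p1,yaw1,n,jaw,s=None):
    s=s or get_state();M=R.from_rotvec(s['tool_rot']).as_matrix();p=s['position'].copy()
    y0=np.degrees(np.arctan2(M[1,2],M[0,2]));p0=p.copy()
    c0=[np.hypot(*p0[:2]),np.arctan2(p0[1],p0[0]),p0[2]];c1=[np.hypot(p1[0],p1[1]),np.arctan2(p1[1],p1[0]),p1[2]]
    for k in range(1,n+1):
        f=k/n;c=[a+(b-a)*f for a,b in zip(c0,c1)];q=np.array([c[0]*np.cos(c[1]),c[0]*np.sin(c[1]),c[2]])
        Mn=rotdown(y0+(yaw1-y0)*f)
        w=np.round(np.degrees(R.from_matrix(M.T@Mn).as_rotvec()),1);t=np.round(M.T@(q-p)*100,2)
        print([float(x) for x in list(w)+list(t)+[jaw]],end=',\n')
        p=p+M@t/100;M=M@R.from_rotvec(np.radians(w)).as_matrix()
    print('end',p,R.from_matrix(M).as_rotvec())
E
python3 -c "
from h import *
polar_rows([.53,-.208,.38],8.37,20,8.7)"
```

```text
[2.9, -0.1, 0.0, -0.69, -4.94, -0.59, 8.7],
[2.9, 0.0, 0.0, -0.7, -4.89, -0.72, 8.7],
[2.9, 0.0, 0.0, -0.7, -4.84, -0.84, 8.7],
[2.9, 0.0, 0.0, -0.69, -4.79, -0.96, 8.7],
[2.9, 0.0, 0.0, -0.7, -4.73, -1.09, 8.7],
[2.9, 0.0, 0.0, -0.7, -4.67, -1.2, 8.7],
[2.9, 0.0, 0.0, -0.69, -4.61, -1.31, 8.7],
[2.9, 0.0, 0.0, -0.7, -4.54, -1.43, 8.7],
[2.9, 0.0, 0.0, -0.7, -4.47, -1.53, 8.7],
[2.9, 0.0, 0.0, -0.69, -4.41, -1.65, 8.7],
[2.9, 0.0, -0.0, -0.7, -4.32, -1.75, 8.7],
[2.9, 0.0, -0.0, -0.7, -4.26, -1.85, 8.7],
[2.9, 0.0, -0.0, -0.69, -4.17, -1.95, 8.7],
[2.9, 0.0, -0.0, -0.7, -4.09, -2.05, 8.7],
[2.9, 0.0, -0.0, -0.7, -4.02, -2.14, 8.7],
[2.9, 0.0, -0.0, -0.7, -3.92, -2.23, 8.7],
[2.9, 0.0, -0.0, -0.69, -3.84, -2.32, 8.7],
[2.9, 0.0, -0.0, -0.7, -3.75, -2.41, 8.7],
[2.9, 0.0, -0.0, -0.7, -3.66, -2.48, 8.7],
[2.9, 0.0, -0.0, -0.7, -3.57, -2.57, 8.7],
end [ 0.52996538 -0.20804843  0.38004073] [-0.11423456  1.56748263  0.11451989]
```

Call:
{"op": "jog_arm", "data": {
  "targets": [
    [2.9, 0, 0, -0.7, -4.9, -0.6, 8.7],
    [2.9, 0, 0, -0.7, -4.9, -0.7, 8.7],
    [2.9, 0, 0, -0.7, -4.8, -0.8, 8.7],
    [2.9, 0, 0, -0.7, -4.8, -1.0, 8.7],
    [2.9, 0, 0, -0.7, -4.7, -1.1, 8.7],
    [2.9, 0, 0, -0.7, -4.7, -1.2, 8.7],
    [2.9, 0, 0, -0.7, -4.6, -1.3, 8.7],
    [2.9, 0, 0, -0.7, -4.5, -1.4, 8.7],
    [2.9, 0, 0, -0.7, -4.5, -1.5, 8.7],
    [2.9, 0, 0, -0.7, -4.4, -1.7, 8.7]
  ]
}}

```text
time: 1.4
position: [0.5632, 0.2323, 0.3113]
tool_rot: [-0.509, 1.511, 0.509]
ft_force: [1.4, -0.3, -0.4]
grip_width: 1.0
```

Call:
{"op": "jog_arm", "data": {
  "targets": [
    [2.9, 0, 0, -0.7, -4.3, -1.8, 8.7],
    [2.9, 0, 0, -0.7, -4.3, -1.8, 8.7],
    [2.9, 0, 0, -0.7, -4.2, -1.9, 8.7],
    [2.9, 0, 0, -0.7, -4.1, -2.0, 8.7],
    [2.9, 0, 0, -0.7, -4.0, -2.1, 8.7],
    [2.9, 0, 0, -0.7, -3.9, -2.2, 8.7],
    [2.9, 0, 0, -0.7, -3.8, -2.3, 8.7],
    [2.9, 0, 0, -0.7, -3.7, -2.4, 8.7],
    [2.9, 0, 0, -0.7, -3.7, -2.5, 8.7],
    [2.9, 0, 0, -0.7, -3.6, -2.6, 8.7]
  ]
}}

```text
time: 2.65
position: [0.5301, -0.2075, 0.3814]
tool_rot: [-0.113, 1.568, 0.113]
ft_force: [0.4, -0.2, 0.2]
grip_width: 0.999
```

Call:
{"op": "jog_arm", "data": {
  "targets": [
    [0, 0, 0, 0, 0, 0, 8.7],
    [0, 0, 0, 0, 0, 0, 8.7],
    [0, 0, 0, 0, 0, 0, 8.7]
  ]
}}

```text
time: 3.02
position: [0.5314, -0.2044, 0.381]
tool_rot: [-0.116, 1.568, 0.117]
ft_force: [0.7, -0.0, -0.9]
grip_width: 0.998
```

Run:
```python
from h import *
s=get_state();im,d=get_image('wrist');save('w1',im);np.savez('w1.npz',im=im,d=d,p=s['position'],r=s['tool_rot'])
print(s['time'],s['position'],s['tool_rot'],s['ft_force'])
np.set_printoptions(precision=2,suppress=True)
print(rel([.5305,-.208,.38],8.37)[1:])
```

```text
3.025 [ 0.53140929 -0.20439349  0.38095733] [-0.11620126  1.5684089   0.11743127] [ 0.68367826 -0.04244832 -0.86557925]
(array([ 0.14, -0.04, -0.03]), array([ 0.1 , -0.33, -0.14]))
```

View pics/w1.png

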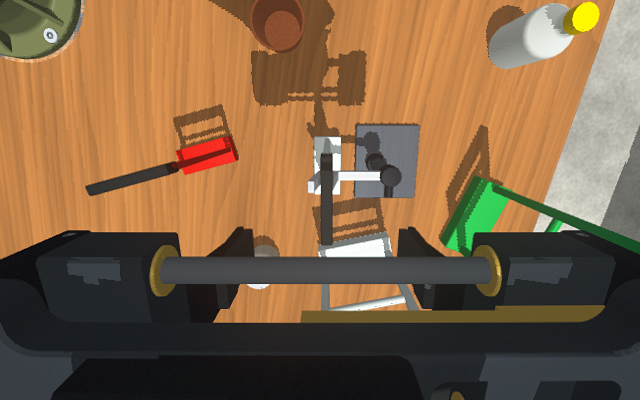

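The grip bar runs vertically at about (327,200), between the fingers. The base plate is at (387,160), the post head at (390,175), and the hook's front tip at (315,186). Measuring these from the wrist.

Run:
```python
from h import *
np.set_printoptions(precision=2,suppress=True,linewidth=150)
z=np.load('w1.npz');s={'tool_rot':z['r'],'position':z['p']};T=wristT(s);im,d=z['im'],z['d']
u,v,P,C=cloud('wrist',im,d,T)
m=(u>312)&(u<340)&(v>145)&(v<242)&(P[:,2]>.22)
top=m&(P[:,2]>.246)&(C.max(1)<90)
print('grip',top.sum(),np.percentile(P[top],[1,50,99],axis=0),cv2.minAreaRect((P[top][:,:2]*1000).astype(np.float32)))
m=(u>350)&(u<425)&(v>120)&(v<200)&(P[:,2]>.005)&(P[:,2]<.02);print('base',cv2.minAreaRect((P[m][:,:2]*1000).astype(np.float32)))
m=(u>370)&(u<410)&(v>155)&(v<195)&(P[:,2]>.135)&(P[:,2]<.16)&(C.max(1)<80);print('post',m.sum(),cv2.minEnclosingCircle((P[m][:,:2]*1000).astype(np.float32)),P[m][:,2].mean())
c=cv2.resize(im[120:250,280:430],None,fx=5,fy=4.6,interpolation=cv2.INTER_NEAREST);save('w1c',c)
```

```text
grip 1001 [[ 0.52 -0.25  0.25]
 [ 0.53 -0.21  0.25]
 [ 0.54 -0.16  0.25]] ((533.2097778320312, -207.33363342285156), (11.191609382629395, 87.96453094482422), 8.613957405090332)
base ((637.575439453125, -189.23699951171875), (110.4583511352539, 129.75772094726562), 8.409875869750977)
post 418 ((617.6034545898438, -198.77297973632812), 20.255908966064453) 0.1443295480243744
```

View pics/w1c.png

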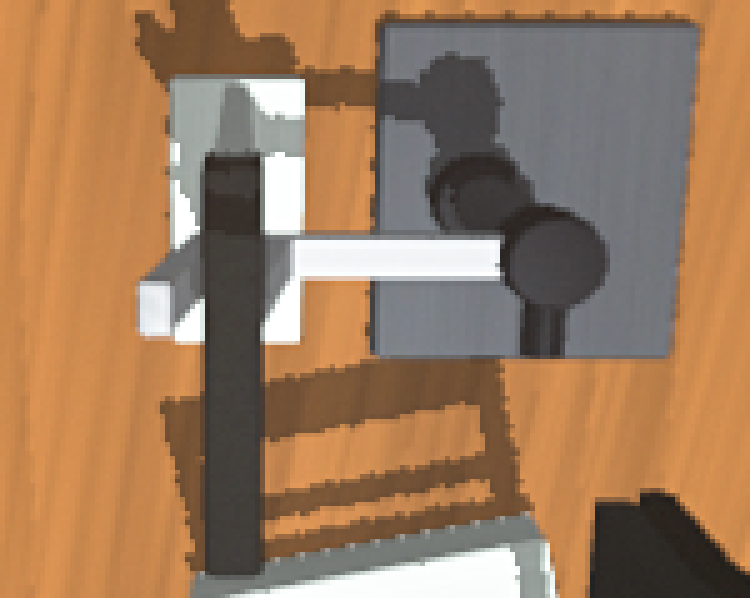

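Run:
```python
from h import *
np.set_printoptions(precision=2,suppress=True,linewidth=150)
z=np.load('w1.npz');s={'tool_rot':z['r'],'position':z['p']};T=wristT(s);im,d=z['im'],z['d']
u,v,P,C=cloud('wrist',im,d,T)
a=np.radians(8.4);o=np.array([.5337,-.2046]);ex=np.array([np.cos(a),np.sin(a)]);ey=np.array([-np.sin(a),np.cos(a)])
L=np.c_[(P[:,:2]-o)@ex,(P[:,:2]-o)@ey,P[:,2]]*1000
m=(u>305)&(u<321)&(v>170)&(v<196)&(L[:,2]>190)&(L[:,2]<215);print('tip top',m.sum(),np.percentile(L[m],[3,50,97],axis=0))
# outer/side face of front leg toward camera(+y side): pixels dark grey
m=(L[:,0]>-32)&(L[:,0]<-3)&(np.abs(L[:,1])<12)&(L[:,2]>148)&(L[:,2]<200)&(u<322)
for lo in range(150,200,10):
    q=L[m&(L[:,2]>=lo)&(L[:,2]<lo+10)];print(lo,len(q),(np.percentile(q[:,0],[3,50,97]),np.median(q[:,1])) if len(q) else '')
m=(np.abs(L[:,1])<10)&(L[:,0]>3)&(L[:,0]<32)&(L[:,2]>145)&(L[:,2]<215)&(u>320)
for lo in range(145,215,10):
    q=L[m&(L[:,2]>=lo)&(L[:,2]<lo+10)];print('back',lo,len(q),(np.percentile(q[:,0],[3,50,97]),np.median(q[:,1])) if len(q) else '')
print('rel to pregrasp',rel([.5333,-.2068,.24],8.4)[1:])
```

```text
tip top 121 [[-21.65  -6.68 190.98]
 [-17.09   1.11 203.52]
 [-12.97   6.71 205.1 ]]
150 8 (array([-13.81, -11.57,  -9.22]), np.float64(6.543289189671119))
160 21 (array([-15.97,  -8.91,  -8.81]), np.float64(3.7546225206760466))
170 29 (array([-17.23, -10.99,  -9.92]), np.float64(3.1258717355845023))
180 21 (array([-19.55, -12.08, -11.95]), np.float64(5.993908434617205))
190 33 (array([-19.67, -13.91, -12.96]), np.float64(3.3068445637134802))
back 145 14 (array([ 8.32, 13.  , 13.09]), np.float64(3.8003195825908938))
back 155 13 (array([ 7.53, 11.28, 11.49]), np.float64(6.228366141403383))
back 165 13 (array([ 7.74,  9.82, 11.3 ]), np.float64(4.290238517079059))
back 175 14 (array([7.06, 8.29, 9.74]), np.float64(1.6299247888668904))
back 185 12 (array([6.79, 6.85, 8.21]), np.float64(1.8528226255348335))
back 195 4 (array([6.74, 6.79, 6.82]), np.float64(0.6034644846430325))
back 205 0 
rel to pregrasp (array([ 0.11, -0.04, -0.03]), array([14.1 , -0.26,  0.17]))
```

The wrist view agrees. The stand origin computed from the base plate is (0.5337, -0.2046) at 8.4°, and the grip is at (0.5333, -0.207). The leg faces give a lean of about 8° to -x. Descending to the grip now.

Call:
{"op": "jog_arm", "data": {
  "targets": [
    [0.1, 0, 0, 2.5, -0.2, 0.2, 8.7],
    [0, 0, 0, 3.5, 0, 0, 8.7],
    [0, 0, 0, 3.5, 0, 0, 8.7],
    [0, 0, 0, 2.5, 0, 0, 8.7],
    [0, 0, 0, 1.5, 0, 0, 8.7],
    [0, 0, 0, 0.5, 0, 0, 8.7],
    [0, 0, 0, 0, 0, 0, 8.7],
    [0, 0, 0, 0, 0, 0, 8.7]
  ]
}}

```text
time: 4.08
position: [0.5336, -0.2081, 0.2426]
tool_rot: [-0.113, 1.566, 0.113]
ft_force: [0.0, -0.4, -0.0]
grip_width: 1.0
```

Run:
```python
from h import *
s=get_state();im,d=get_image('wrist');save('w2',im);np.savez('w2.npz',im=im,d=d,p=s['position'],r=s['tool_rot'])
print(s['time'],s['position'],s['ft_force'],s['torque'])
np.set_printoptions(precision=2,suppress=True)
print(rel([.5333,-.2068,.24],8.4)[1:])
u,v,P,C=cloud('wrist',im,d,wristT(s))
m=(P[:,2]>.246)&(P[:,2]<.258)&(C.max(1)<90)&(np.hypot(P[:,0]-.5333,P[:,1]+.207)<.055)
print(m.sum(),cv2.minAreaRect((P[m][:,:2]*1000).astype(np.float32)))
```

```text
4.075 [ 0.53363879 -0.20808059  0.2426045 ] [ 0.04783075 -0.40744244 -0.01210186] [-0.1048211  -0.02743126 -0.07705031]
(array([-0.15,  0.1 ,  0.03]), array([ 0.26,  0.13, -0.01]))
2975 ((534.5526123046875, -202.28977966308594), (92.79003143310547, 72.15226745605469), 42.30171585083008)
```

View pics/w2.png

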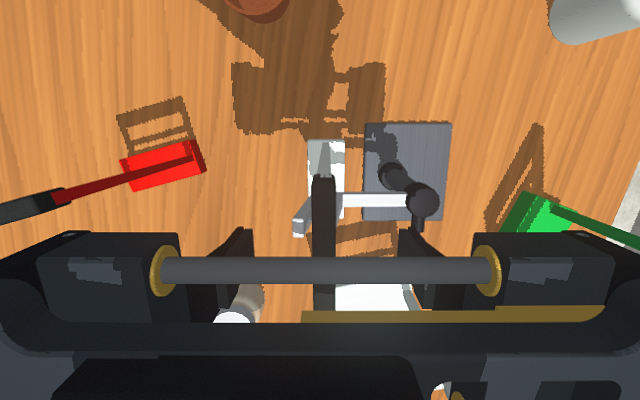

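The grip at (324,220) sits centred between the fingers. Closing gently first, then firming up.

Call:
{"op": "jog_arm", "data": {
  "targets": [
    [0, 0, 0, 0.2, 0, 0, 8.7],
    [0, 0, 0, 0, 0, 0, 5],
    [0, 0, 0, 0, 0, 0, 3],
    [0, 0, 0, 0, 0, 0, 2],
    [0, 0, 0, 0, 0, 0, 1.5],
    [0, 0, 0, 0, 0, 0, 1.2],
    [0, 0, 0, 0, 0, 0, 1.0],
    [0, 0, 0, 0, 0, 0, 0.8]
  ],
  "squeeze": 5
}}

```text
time: 5.12
position: [0.533, -0.2079, 0.2396]
tool_rot: [-0.113, 1.568, 0.113]
ft_force: [-0.4, 0.7, 0.3]
grip_width: 0.289
```

Call:
{"op": "jog_arm", "data": {
  "targets": [
    [0, 0, 0, 0, 0, 0, 0.5],
    [0, 0, 0, 0, 0, 0, 0.3]
  ],
  "squeeze": 15
}}

```text
time: 5.38
position: [0.533, -0.2079, 0.2395]
tool_rot: [-0.113, 1.568, 0.113]
ft_force: [0.4, -1.3, 0.0]
grip_width: 0.134
```

Call:
{"op": "jog_arm", "data": {
  "targets": [
    [0, 0, 0, 0, 0, 0, 0],
    [0, 0, 0, 0, 0, 0, 0],
    [0, 0, 0, 0, 0, 0, 0],
    [0, 0, 0, 0, 0, 0, 0]
  ],
  "squeeze": 30
}}

```text
time: 5.88
position: [0.533, -0.2079, 0.2395]
tool_rot: [-0.113, 1.568, 0.113]
ft_force: [0.2, 0.6, -0.6]
grip_width: 0.135
```

Gripped: 0.135 of the opening is 11.7 mm, matching the 12 mm bar. Lifting along the slot in small steps while watching forces.

Call:
{"op": "jog_arm", "data": {
  "targets": [
    [0, 0, 0, -0.1, 0, -0.01, 0],
    [0, 0, 0, -0.1, 0, -0.02, 0],
    [0, 0, 0, -0.1, 0, -0.01, 0],
    [0, 0, 0, -0.1, 0, -0.02, 0],
    [0, 0, 0, 0, 0, 0, 0]
  ]
}}

```text
time: 6.5
position: [0.5325, -0.208, 0.2436]
tool_rot: [-0.113, 1.568, 0.113]
ft_force: [1.0, 0.9, -3.8]
grip_width: 0.131
```

Call:
{"op": "jog_arm", "data": {
  "targets": [
    [0, 0, 0, -0.2, 0, -0.03, 0],
    [0, 0, 0, -0.2, 0, -0.03, 0],
    [0, 0, 0, -0.2, 0, -0.03, 0],
    [0, 0, 0, 0, 0, 0, 0]
  ]
}}

```text
time: 7.0
position: [0.5317, -0.2082, 0.2498]
tool_rot: [-0.113, 1.567, 0.113]
ft_force: [-1.1, -0.3, -3.7]
grip_width: 0.131
```

```bash
cat >> h.py <<'E'
def rep():
    s=get_state();o=np.array([.5337,-.2046]);a=np.radians(8.4);ex=np.array([np.cos(a),np.sin(a)]);ey=np.array([-np.sin(a),np.cos(a)])
    p=s['position'];f=s['ft_force'];t=s['torque']
    print('t',s['time'],'local mm',np.round([(p[:2]-o)@ex*1e3,(p[:2]-o)@ey*1e3,p[2]*1e3],1),'F local',np.round([f[:2]@ex,f[:2]@ey,f[2]],2),'T',np.round([t[:2]@ex,t[:2]@ey,t[2]],2),'w',s['grip_width'],'rel',[np.round(x,2) for x in rel(p,8.4,s)[1:2]])
E
python3 -c "
from h import *
rep()"
```

```text
t 7.0 local mm [ -2.5  -3.2 249.8] F local [-1.13 -0.13 -3.67] T [-0.08 -0.05 -0.02] w 0.13123480607328927 rel [array([-0.15,  0.03,  0.01])]
```

Call:
{"op": "jog_arm", "data": {
  "targets": [
    [0, 0, 0, -0.3, 0, -0.04, 0],
    [0, 0, 0, -0.3, 0, -0.04, 0],
    [0, 0, 0, -0.3, 0, -0.04, 0],
    [0, 0, 0, 0, 0, 0, 0]
  ]
}}

```text
time: 7.5
position: [0.5306, -0.2084, 0.259]
tool_rot: [-0.113, 1.567, 0.113]
ft_force: [0.4, 0.3, -4.1]
grip_width: 0.14
```

Call:
{"op": "jog_arm", "data": {
  "targets": [
    [0, 0, 0, -0.3, 0, -0.04, 0],
    [0, 0, 0, -0.3, 0, -0.04, 0],
    [0, 0, 0, -0.3, 0, -0.04, 0],
    [0, 0, 0, 0, 0, 0, 0]
  ]
}}

```text
time: 8.0
position: [0.5294, -0.2086, 0.268]
tool_rot: [-0.113, 1.567, 0.113]
ft_force: [0.5, -0.3, -4.8]
grip_width: 0.133
```

Run:
```python
from h import *
rep()
s=get_state();im,d=get_image('wrist');c=cv2.resize(im[110:260,260:430],None,fx=4,fy=4,interpolation=cv2.INTER_NEAREST);save('w3',c)
rep()
im,d=get_image('scene');save('s3',cv2.resize(im[170:290,210:330],None,fx=5,fy=5,interpolation=cv2.INTER_CUBIC))
rep()
```

```text
t 8.0 local mm [ -4.9  -3.3 268. ] F local [ 0.42 -0.38 -4.8 ] T [-0.1   0.02  0.  ] w 0.13327868631804735 rel [array([-0.15,  0.05,  0.01])]
t 8.05 local mm [ -4.9  -3.2 267.7] F local [ 0.27  0.4  -5.5 ] T [-0.02  0.06 -0.01] w 0.1351286958915938 rel [array([-0.15,  0.02,  0.  ])]
t 8.1 local mm [ -5.   -3.1 267.6] F local [-0.12 -0.3  -5.17] T [-0.06  0.07  0.03] w 0.13587684285147206 rel [array([-0.15,  0.01, -0.  ])]
```

View pics/w3.png

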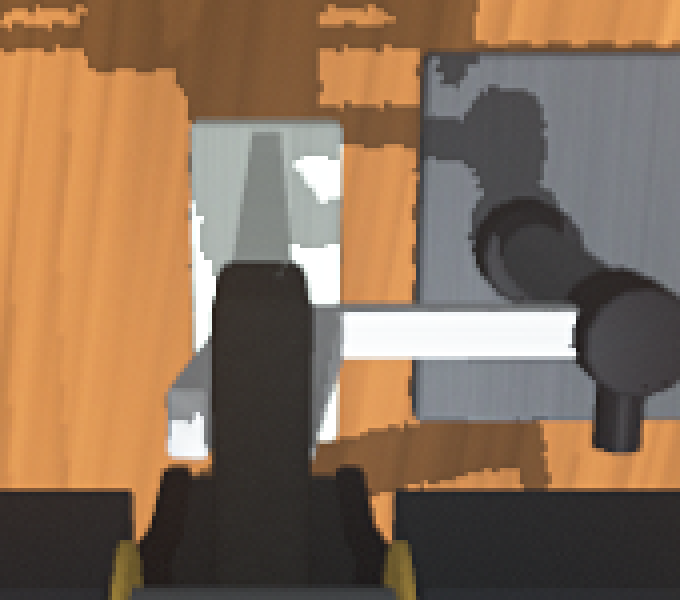

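View pics/s3.png

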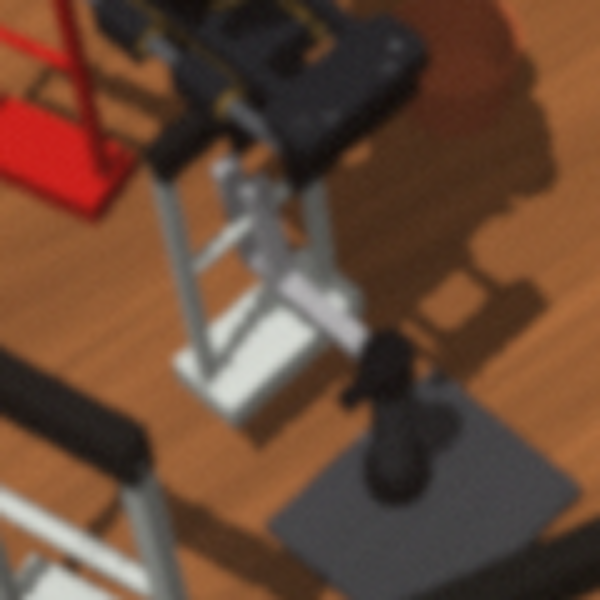

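Lifted 28 mm. The vertical force is about 5 N, which is the weight itself, and the lateral force is near zero. The bar is still inside the slot. Continuing.

Call:
{"op": "jog_arm", "data": {
  "targets": [
    [0, 0, 0, -0.3, 0, -0.04, 0],
    [0, 0, 0, -0.3, 0, -0.04, 0],
    [0, 0, 0, -0.3, 0, -0.04, 0],
    [0, 0, 0, 0, 0, 0, 0]
  ]
}}

```text
time: 8.6
position: [0.5282, -0.2087, 0.277]
tool_rot: [-0.113, 1.567, 0.113]
ft_force: [0.6, -1.4, -4.8]
grip_width: 0.128
```

Call:
{"op": "jog_arm", "data": {
  "targets": [
    [0, 0, 0, -0.3, 0, -0.04, 0],
    [0, 0, 0, -0.3, 0, -0.04, 0],
    [0, 0, 0, 0, 0, 0, 0]
  ]
}}

```text
time: 8.98
position: [0.5274, -0.2089, 0.283]
tool_rot: [-0.113, 1.567, 0.113]
ft_force: [0.8, 0.0, -4.7]
grip_width: 0.133
```

```bash
python3 -c "
from h import *
rep()"
```

```text
t 8.975 local mm [ -6.9  -3.3 283. ] F local [ 0.84 -0.08 -4.72] T [-0.12 -0.01  0.05] w 0.13312011522694378 rel [array([-0.16,  0.05,  0.02])]
```

Call:
{"op": "jog_arm", "data": {
  "targets": [
    [0, 0, 0, 0, 0, 0, 0]
  ]
}}

```text
time: 9.1
position: [0.5272, -0.2087, 0.2825]
tool_rot: [-0.113, 1.568, 0.113]
ft_force: [-0.4, -0.3, -4.5]
grip_width: 0.135
```

Call:
{"op": "jog_arm", "data": {
  "targets": [
    [0, 0, 0, 0, 0, 0, 0]
  ]
}}

```text
time: 9.22
position: [0.5272, -0.2087, 0.2824]
tool_rot: [-0.113, 1.568, 0.113]
ft_force: [0.9, 1.2, -4.8]
grip_width: 0.134
```

Call:
{"op": "jog_arm", "data": {
  "targets": [
    [0, 0, 0, -0.2, 0, -0.03, 0],
    [0, 0, 0, -0.2, 0, -0.03, 0],
    [0, 0, 0, -0.2, 0, -0.03, 0],
    [0, 0, 0, 0, 0, 0, 0]
  ]
}}

```text
time: 9.72
position: [0.5265, -0.2089, 0.2889]
tool_rot: [-0.113, 1.567, 0.113]
ft_force: [-0.5, -1.4, -5.5]
grip_width: 0.135
```

Call:
{"op": "jog_arm", "data": {
  "targets": [
    [0, 0, 0, 0, 0, 0, 0]
  ]
}}

```text
time: 9.85
position: [0.5263, -0.2088, 0.2886]
tool_rot: [-0.113, 1.568, 0.113]
ft_force: [0.5, -0.5, -5.0]
grip_width: 0.135
```

No lateral load, only noise. Continuing to clear the tip; the target height is z ≈ 0.311.

Call:
{"op": "jog_arm", "data": {
  "targets": [
    [0, 0, 0, -0.3, 0, -0.04, 0],
    [0, 0, 0, -0.3, 0, -0.04, 0],
    [0, 0, 0, -0.2, 0, -0.03, 0],
    [0, 0, 0, 0, 0, 0, 0]
  ]
}}

```text
time: 10.35
position: [0.5253, -0.2091, 0.2969]
tool_rot: [-0.113, 1.567, 0.113]
ft_force: [0.8, 0.1, -4.8]
grip_width: 0.138
```

Call:
{"op": "jog_arm", "data": {
  "targets": [
    [0, 0, 0, -0.3, 0, -0.04, 0],
    [0, 0, 0, -0.3, 0, -0.04, 0],
    [0, 0, 0, -0.3, 0, -0.04, 0],
    [0, 0, 0, 0, 0, 0, 0]
  ]
}}

```text
time: 10.85
position: [0.5242, -0.2093, 0.306]
tool_rot: [-0.113, 1.567, 0.113]
ft_force: [0.7, 0.0, -4.7]
grip_width: 0.133
```

Call:
{"op": "jog_arm", "data": {
  "targets": [
    [0, 0, 0, -0.3, 0, -0.04, 0],
    [0, 0, 0, -0.2, 0, -0.03, 0],
    [0, 0, 0, -0.1, 0, -0.01, 0],
    [0, 0, 0, 0, 0, 0, 0],
    [0, 0, 0, 0, 0, 0, 0]
  ]
}}

```text
time: 11.48
position: [0.5232, -0.2093, 0.3115]
tool_rot: [-0.113, 1.568, 0.113]
ft_force: [0.0, 0.3, -4.9]
grip_width: 0.134
```

Run:
```python
from h import *
rep()
s=get_state();im,d=get_image('wrist');c=cv2.resize(im[110:260,260:430],None,fx=4,fy=4,interpolation=cv2.INTER_NEAREST);save('w4',c)
im,d=get_image('scene');save('s4',cv2.resize(im[150:290,190:340],None,fx=5,fy=4.2,interpolation=cv2.INTER_CUBIC));np.savez('s4.npz',im=im,d=d)
rep()
```

```text
t 11.475 local mm [-11.1  -3.1 311.5] F local [ 0.08  0.26 -4.92] T [-0.11  0.06 -0.01] w 0.1342431025636172 rel [array([-0.15, -0.01, -0.01])]
t 11.575 local mm [-11.   -3.1 311.5] F local [-0.22 -0.35 -5.18] T [-0.05  0.05 -0.01] w 0.135733705791485 rel [array([-0.15, -0.01, -0.01])]
```

View pics/s4.png

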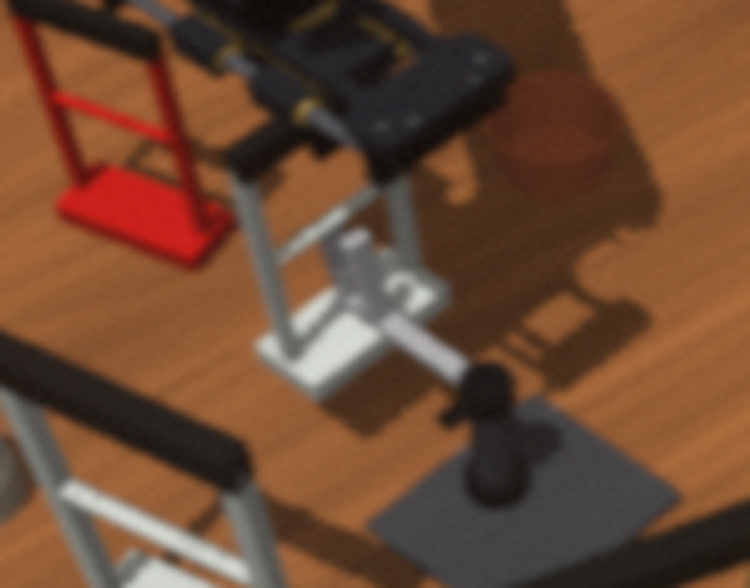

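View pics/w4.png

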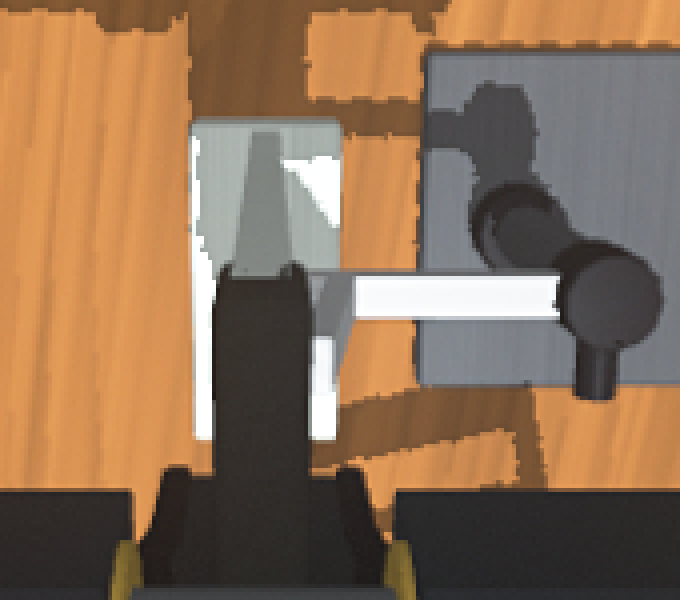

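Lifted 72 mm. In the scene crop the hook tip (355,240) is below the cross bar, and the foot is below the arm. Drawing away to -x, gently at first.

Call:
{"op": "jog_arm", "data": {
  "targets": [
    [0, 0, 0, 0, 0, -0.2, 0],
    [0, 0, 0, 0, 0, -0.3, 0],
    [0, 0, 0, 0, 0, -0.3, 0],
    [0, 0, 0, 0, 0, -0.3, 0],
    [0, 0, 0, 0, 0, -0.3, 0]
  ]
}}

```text
time: 12.2
position: [0.5092, -0.2114, 0.3116]
tool_rot: [-0.113, 1.568, 0.113]
ft_force: [0.2, -0.4, -4.7]
grip_width: 0.133
```

Call:
{"op": "jog_arm", "data": {
  "targets": [
    [0, 0, 0, 0, 0, -0.5, 0],
    [0, 0, 0, 0, 0, -0.7, 0],
    [0, 0, 0, 0, 0, -1.0, 0],
    [0, 0, 0, 0, 0, -1.2, 0],
    [0, 0, 0, 0, 0, -1.2, 0],
    [0, 0, 0, 0, 0, -1.2, 0],
    [0, 0, 0, 0, 0, -1.0, 0]
  ]
}}

```text
time: 13.08
position: [0.4412, -0.2213, 0.3117]
tool_rot: [-0.113, 1.568, 0.113]
ft_force: [-0.3, 0.3, -4.6]
grip_width: 0.134
```

Run:
```python
from h import *
rep()
im,d=get_image('scene');save('s5',im);np.savez('s5.npz',im=im,d=d)
im,d=get_image('top');save('t5',im);np.savez('t5.npz',im=im,d=d)
```

```text
t 13.075 local mm [-94.   -3.  311.7] F local [-0.26  0.32 -4.56] T [-0.04  0.06 -0.01] w 0.1336736803939485 rel [array([-0.17,  0.02, -0.01])]
```

View pics/s5.png

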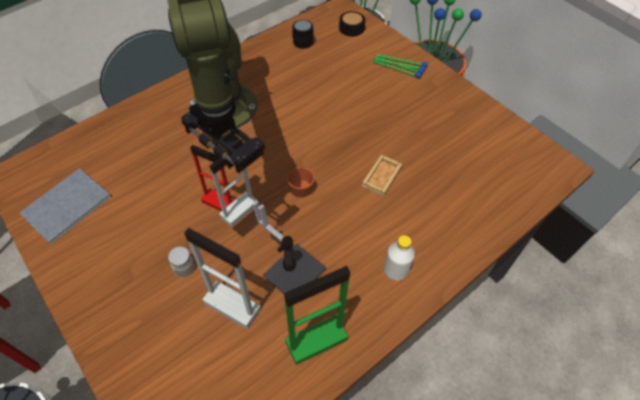

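Run:
```python
from h import *
np.set_printoptions(precision=3,suppress=True)
z=np.load('top0.npz');u,v,P,C=cloud('top',z['im'],z['d'])
m=(u>335)&(u<390)&(v>270)&(v<312)&(P[:,2]>.015);print('red',np.percentile(P[m],[1,99],axis=0))
m=(u>275)&(u<308)&(v>238)&(v<270)&(P[:,2]>.015);print('pot',np.percentile(P[m],[1,99],axis=0))
```

```text
red [[ 0.277 -0.241  0.016]
 [ 0.37  -0.191  0.231]]
pot [[ 0.393 -0.047  0.015]
 [ 0.468  0.029  0.059]]
```

Raising clear, then swinging to a spot short of the cradle to re-measure it with the wrist camera.

Call:
{"op": "jog_arm", "data": {
  "targets": [
    [0, 0, 0, -1.0, 0, 0, 0],
    [0, 0, 0, -2.0, 0, 0, 0],
    [0, 0, 0, -2.0, 0, 0, 0],
    [0, 0, 0, -2.0, 0, 0, 0],
    [0, 0, 0, -1.0, 0, 0, 0]
  ]
}}

```text
time: 13.8
position: [0.443, -0.221, 0.3932]
tool_rot: [-0.114, 1.566, 0.113]
ft_force: [1.0, -0.5, -5.1]
grip_width: 0.138
```

Run:
```python
from h import *
rep()
polar_rows([.575,.07,.392],20.6,10,0)
```

```text
t 13.8 local mm [-92.1  -3.  393.2] F local [ 0.89 -0.67 -5.07] T [-0.13 -0.07  0.06] w 0.138368604891489 rel [array([-0.12,  0.12,  0.06])]
[-1.2, 0.1, 0.1, 0.01, 1.98, 2.3, 0.0],
[-1.3, 0.0, -0.0, 0.02, 2.11, 2.24, 0.0],
[-1.2, 0.0, -0.0, 0.01, 2.23, 2.2, 0.0],
[-1.2, 0.0, -0.0, 0.02, 2.36, 2.13, 0.0],
[-1.3, 0.0, -0.0, 0.01, 2.47, 2.06, 0.0],
[-1.2, 0.0, -0.0, 0.02, 2.6, 1.99, 0.0],
[-1.2, 0.0, -0.0, 0.01, 2.71, 1.91, 0.0],
[-1.3, 0.0, -0.0, 0.01, 2.83, 1.82, 0.0],
[-1.2, 0.0, -0.0, 0.02, 2.94, 1.74, 0.0],
[-1.2, 0.0, -0.0, 0.01, 3.05, 1.63, 0.0],
end [0.57501272 0.06995773 0.39202247] [-0.28134849  1.55197694  0.28233668]
```

The straight arc would bring the foot close to the hook tip, so I'll go sideways first.

Call:
{"op": "jog_arm", "data": {
  "targets": [
    [-1.2, 0, 0, 0, 2.0, 0, 0],
    [-1.2, 0, 0, 0, 3.5, 0, 0],
    [-1.2, 0, 0, 0, 4.0, 0, 0],
    [-1.2, 0, 0, 0, 4.0, 0.5, 0],
    [-1.2, 0, 0, 0, 4.0, 1.5, 0],
    [-1.2, 0, 0, 0, 3.5, 2.5, 0],
    [-1.2, 0, 0, 0, 3.0, 3.0, 0],
    [-1.2, 0, 0, 0, 2.5, 3.0, 0],
    [-1.2, 0, 0, 0, 1.5, 2.5, 0],
    [-1.4, 0, 0, 0, 0.5, 1.5, 0]
  ]
}}

```text
time: 15.05
position: [0.5178, 0.0994, 0.3903]
tool_rot: [-0.284, 1.554, 0.285]
ft_force: [-0.6, 0.2, -4.5]
grip_width: 0.136
```

Call:
{"op": "jog_arm", "data": {
  "targets": [
    [0, 0, 0, 0, 0, 0, 0],
    [0, 0, 0, 0, 0, 0, 0]
  ]
}}

```text
time: 15.3
position: [0.5177, 0.0949, 0.3916]
tool_rot: [-0.279, 1.553, 0.278]
ft_force: [-0.2, 0.3, -3.3]
grip_width: 0.134
```

Run:
```python
from h import *
s=get_state();im,d=get_image('wrist');save('w6',im);np.savez('w6.npz',im=im,d=d,p=s['position'],r=s['tool_rot'])
print(s['time'],s['position'],s['ft_force'])
print(rel(s['position'],20.6,s)[1])
```

```text
15.3 [0.51774465 0.09485578 0.39158897] [-0.15639042  0.26059162 -3.30727243]
[-0.25499948 -0.03069478  0.02954234]
```

View pics/w6.png

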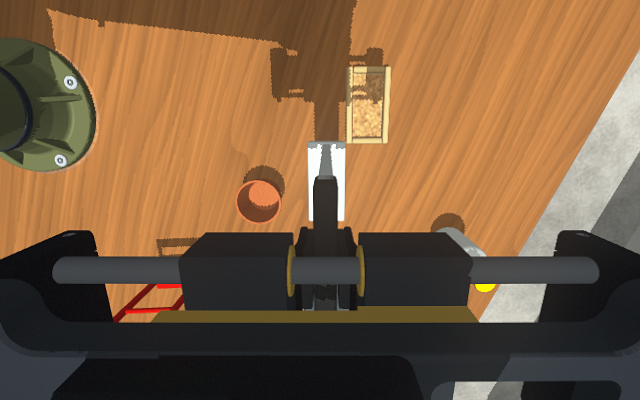

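The cradle is fully visible at (368,105). The held weight's foot is at (326,180), ahead of the jaws.

Run:
```python
from h import *
np.set_printoptions(precision=3,suppress=True)
z=np.load('w6.npz');s={'tool_rot':z['r'],'position':z['p']};T=wristT(s);im,d=z['im'],z['d']
u,v,P,C=cloud('wrist',im,d,T)
m=(u>342)&(u<396)&(v>58)&(v<150)&(P[:,2]>.021)&(P[:,2]<.035)&(P[:,1]>.12)
print('cradle',m.sum(),cv2.minAreaRect((P[m][:,:2]*1000).astype(np.float32)),np.median(P[m][:,2]))
# corners by eye on plane z=.026: use contour of wood mask
mask=np.zeros(d.shape,np.uint8);mask[v[m],u[m]]=255
c=max(cv2.findContours(mask,0,2)[0],key=cv2.contourArea);r=cv2.boxPoints(cv2.minAreaRect(c));Q=onplane('wrist',r,.026,T);print(Q.mean(0),Q)
# floor
m=(u>350)&(u<388)&(v>65)&(v<145)&(P[:,2]>.008)&(P[:,2]<.019)&(P[:,1]>.13);print('floor',cv2.minAreaRect((P[m][:,:2]*1000).astype(np.float32)),np.median(P[m][:,2]))
M=R.from_rotvec(z['r']).as_matrix()
L=(P-z['p'])@M*1000  # tool coords
m=(L[:,0]>185)&(L[:,0]<225)&(np.abs(L[:,2])<40)&(np.abs(L[:,1])<70)&(u<346)&(u>305)
print('foot in tool',m.sum(),np.percentile(L[m],[1,50,99],axis=0))
q=L[m&(L[:,0]>188)&(L[:,0]<203)];print('foot top',np.percentile(q,[1,50,99],axis=0),cv2.minAreaRect(q[:,1:].astype(np.float32)))
save('w6c',cv2.resize(im[40:240,260:420],None,fx=3,fy=3,interpolation=cv2.INTER_NEAREST))
```

```text
cradle 1294 ((552.3399658203125, 206.12921142578125), (72.15261840820312, 121.779052734375), 20.242197036743164) 0.025632005044176287
[0.553 0.206 0.026] [[0.539 0.137 0.026]
 [0.497 0.252 0.026]
 [0.564 0.275 0.026]
 [0.611 0.162 0.026]]
floor ((551.4417114257812, 210.59902954101562), (51.9361572265625, 111.77198028564453), 20.763286590576172) 0.013949250444223016
foot in tool 1502 [[192.826 -46.384 -20.474]
 [194.631  20.504   8.048]
 [214.063  47.847  23.028]]
foot top [[192.805 -46.396 -20.484]
 [194.607  19.38    8.077]
 [199.52   47.745  23.031]] ((-0.03223419189453125, 1.2304344177246094), (44.0695915222168, 95.70439910888672), 89.99566650390625)
```

View pics/w6c.png

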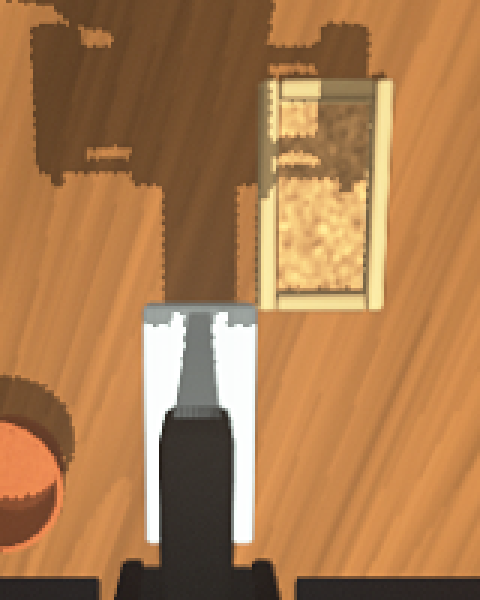

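Cradle measurements: wrist (552.3, 206.1), top with its offset removed (552.2, 207.2). Sizes and floor height match (0.0139). The foot is seen about 1 mm towards tool +z. Moving over the cradle.

Run:
```python
from h import *
print(rel([.551,.2062,.39],20.5)[1:])
```

```text
(array([-0.16421883, -0.00705981,  0.00430678]), array([0.18192677, 9.27982154, 6.99432174]))
```

Call:
{"op": "jog_arm", "data": {
  "targets": [
    [0, 0, 0, 0, 1.0, 0.8, 0],
    [-0.1, 0, 0, 0, 2.5, 1.9, 0],
    [0, 0, 0, 0, 2.5, 1.9, 0],
    [0, 0, 0, 0, 2.0, 1.5, 0],
    [0, 0, 0, 0, 1.3, 0.9, 0],
    [0, 0, 0, 0, 0, 0, 0],
    [0, 0, 0, 0, 0, 0, 0],
    [0, 0, 0, 0, 0, 0, 0],
    [0, 0, 0, 0, 0, 0, 0]
  ]
}}

```text
time: 16.48
position: [0.5512, 0.207, 0.3919]
tool_rot: [-0.28, 1.552, 0.28]
ft_force: [-0.1, 0.4, -4.7]
grip_width: 0.137
```

Run:
```python
from h import *
s=get_state();print(s['position'],s['ft_force'],rel([.551,.2062,.27],20.5)[1:])
```

```text
[0.55122309 0.20695903 0.39190754] [-0.118637    0.38206784 -4.65037605] (array([-0.02204629,  0.02642753,  0.0025069 ]), array([12.19073353, -0.06276935, -0.0530765 ]))
```

Call:
{"op": "jog_arm", "data": {
  "targets": [
    [0, 0, 0, 1.5, 0, -0.05, 0],
    [0, 0, 0, 3.0, 0, 0, 0],
    [0, 0, 0, 3.0, -0.05, 0, 0],
    [0, 0, 0, 2.5, 0, 0, 0],
    [0, 0, 0, 1.5, 0, 0, 0],
    [0, 0, 0, 0.7, 0, 0, 0],
    [0, 0, 0, 0, 0, 0, 0],
    [0, 0, 0, 0, 0, 0, 0]
  ]
}}

```text
time: 17.48
position: [0.5515, 0.2074, 0.2707]
tool_rot: [-0.281, 1.55, 0.282]
ft_force: [-0.2, -0.0, -3.9]
grip_width: 0.132
```

Run:
```python
from h import *
np.set_printoptions(precision=2,suppress=True)
s=get_state();im,d=get_image('wrist');save('w7',im[40:330,180:480]);print(s['position'],s['ft_force'],rel([.551,.2062,.235],20.5,s)[1:])
im,d=get_image('scene');save('s7',cv2.resize(im[70:220,310:460],None,fx=4,fy=4,interpolation=cv2.INTER_CUBIC))
im2,d=get_image('top');save('t7',cv2.resize(im2[160:260,170:290],None,fx=5,fy=5,interpolation=cv2.INTER_CUBIC))
u,v,P,C=cloud('wrist',*get_image('wrist'),wristT(s))
M=R.from_rotvec(s['tool_rot']).as_matrix();L=(P-s['position'])@M*1000
m=(P[:,2]>.02)&(P[:,2]<.031)&(np.abs(P[:,0]-.552)<.07)&(np.abs(P[:,1]-.206)<.09)
print('cradle rim tool',m.sum(),np.percentile(L[m],[1,50,99],axis=0))
m=(P[:,2]>.05)&(P[:,2]<.075)&(np.abs(P[:,0]-.552)<.07)&(np.abs(P[:,1]-.206)<.09)
print('foot tool',m.sum(),np.percentile(L[m],[1,50,99],axis=0))
```

```text
[0.55 0.21 0.27] [-0.23 -0.02 -3.86] (array([ 0.05,  0.13, -0.01]), array([ 3.57, -0.1 , -0.1 ]))
cradle rim tool 1644 [[242.74 -59.27 -35.69]
 [244.87  17.34  -0.09]
 [248.65  60.94  35.68]]
foot tool 176 [[195.72 -46.6  -21.47]
 [196.22  26.77   0.57]
 [209.22  47.27  22.39]]
```

View pics/w7.png

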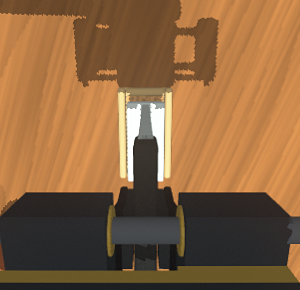

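View pics/s7.png

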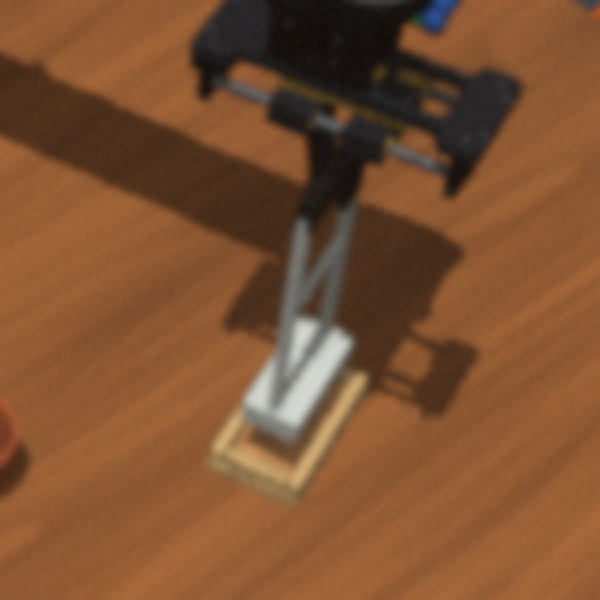

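The foot and the cradle rim are within about 0.5 mm of each other in the tool axes, and the 4 mm play is even all round. Descending straight down, slowly near the floor.

Call:
{"op": "jog_arm", "data": {
  "targets": [
    [0, 0, 0, 0.7, 0, 0, 0],
    [0, 0, 0, 0.8, 0, 0, 0],
    [0, 0, 0, 0.8, 0, 0, 0],
    [0, 0, 0, 0.5, 0, 0, 0],
    [0, 0, 0, 0.3, 0, 0, 0],
    [0, 0, 0, 0, 0, 0, 0],
    [0, 0, 0, 0, 0, 0, 0]
  ]
}}

```text
time: 18.55
position: [0.5511, 0.2072, 0.2389]
tool_rot: [-0.281, 1.552, 0.282]
ft_force: [0.4, 0.2, -5.4]
grip_width: 0.139
```

Call:
{"op": "jog_arm", "data": {
  "targets": [
    [0, 0, 0, 0.15, 0, 0, 0],
    [0, 0, 0, 0.15, 0, 0, 0],
    [0, 0, 0, 0.1, 0, 0, 0],
    [0, 0, 0, 0, 0, 0, 0]
  ]
}}

```text
time: 19.05
position: [0.5508, 0.2072, 0.2344]
tool_rot: [-0.281, 1.553, 0.281]
ft_force: [-0.3, 0.8, -4.4]
grip_width: 0.132
```

Call:
{"op": "jog_arm", "data": {
  "targets": [
    [0, 0, 0, 0.1, 0, 0, 0],
    [0, 0, 0, 0.1, 0, 0, 0],
    [0, 0, 0, 0, 0, 0, 0]
  ]
}}

```text
time: 19.42
position: [0.5508, 0.2071, 0.2324]
tool_rot: [-0.281, 1.553, 0.281]
ft_force: [0.4, 0.3, -4.7]
grip_width: 0.135
```

Call:
{"op": "jog_arm", "data": {
  "targets": [
    [0, 0, 0, 0.1, 0, 0, 0],
    [0, 0, 0, 0, 0, 0, 0]
  ]
}}

```text
time: 19.68
position: [0.5508, 0.2071, 0.2315]
tool_rot: [-0.281, 1.553, 0.281]
ft_force: [0.1, 0.3, -5.2]
grip_width: 0.135
```

Call:
{"op": "jog_arm", "data": {
  "targets": [
    [0, 0, 0, 0.05, 0, 0, 0],
    [0, 0, 0, 0, 0, 0, 0]
  ]
}}

```text
time: 19.92
position: [0.5509, 0.2072, 0.231]
tool_rot: [-0.281, 1.552, 0.281]
ft_force: [-1.2, -1.4, -4.5]
grip_width: 0.135
```

Call:
{"op": "jog_arm", "data": {
  "targets": [
    [0, 0, 0, 0.05, 0, 0, 0],
    [0, 0, 0, 0, 0, 0, 0]
  ]
}}

```text
time: 20.18
position: [0.551, 0.2073, 0.2308]
tool_rot: [-0.281, 1.552, 0.282]
ft_force: [-0.7, -0.1, -4.6]
grip_width: 0.136
```

Call:
{"op": "jog_arm", "data": {
  "targets": [
    [0, 0, 0, 0.05, 0, 0, 0],
    [0, 0, 0, 0, 0, 0, 0]
  ]
}}

```text
time: 20.42
position: [0.551, 0.2074, 0.2305]
tool_rot: [-0.281, 1.552, 0.282]
ft_force: [-0.1, 0.3, -1.9]
grip_width: 0.136
```

Contact: the z force is rising from -5 to -1.9. A little further, until the floor carries the weight.

Call:
{"op": "jog_arm", "data": {
  "targets": [
    [0, 0, 0, 0.03, 0, 0, 0],
    [0, 0, 0, 0, 0, 0, 0]
  ]
}}

```text
time: 20.68
position: [0.5511, 0.2074, 0.2303]
tool_rot: [-0.281, 1.552, 0.282]
ft_force: [0.0, 1.7, -0.7]
grip_width: 0.14
```

Call:
{"op": "jog_arm", "data": {
  "targets": [
    [0, 0, 0, 0.02, 0, 0, 0],
    [0, 0, 0, 0, 0, 0, 0]
  ]
}}

```text
time: 20.92
position: [0.5511, 0.2074, 0.23]
tool_rot: [-0.281, 1.552, 0.282]
ft_force: [-0.3, 1.7, 1.5]
grip_width: 0.131
```

Run:
```python
from h import *
s=get_state();im,d=get_image('wrist');np.savez('w8.npz',im=im,d=d,p=s['position'],r=s['tool_rot']);save('w8',cv2.resize(im[60:280,230:420],None,fx=2.7,fy=2.7))
rep()
im,d=get_image('scene');save('s8',cv2.resize(im[70:220,310:460],None,fx=4,fy=4,interpolation=cv2.INTER_CUBIC))
```

```text
t 20.975 local mm [ 77.4 405.1 230. ] F local [-0.84  1.38  1.04] T [ 0.1   0.14 -0.02] w 0.13173382323810062 rel [array([12.16,  0.05, -0.02])]
```

View pics/s8.png

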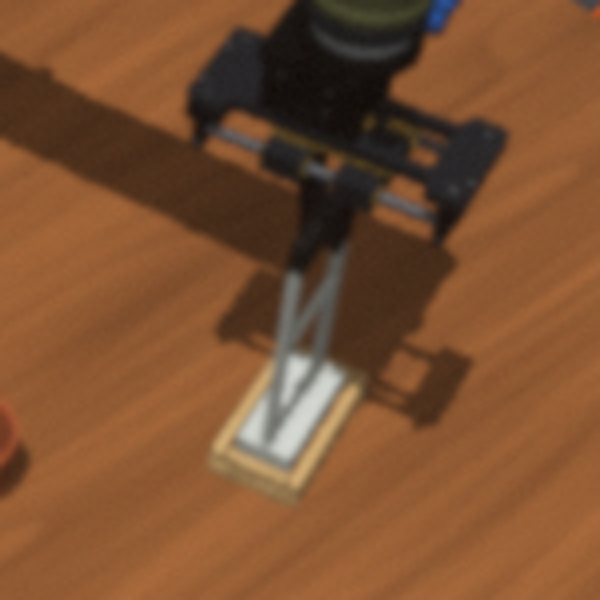

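View pics/w8.png

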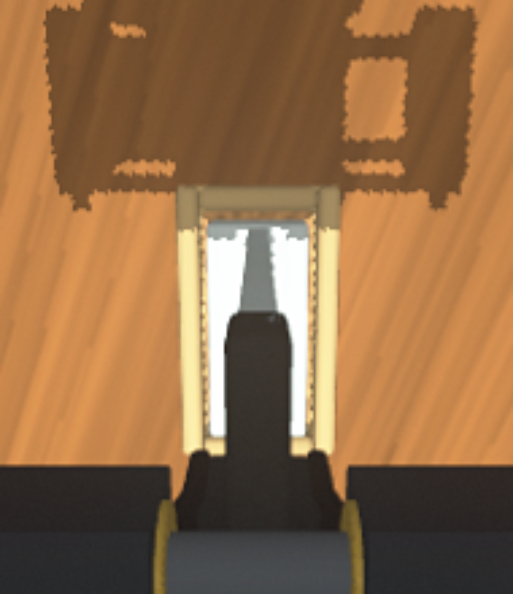

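The foot lies inside the pocket with gaps all round, and the floor carries it (net about +1 N on the tool). Letting go slowly.

Call:
{"op": "jog_arm", "data": {
  "targets": [
    [0, 0, 0, 0, 0, 0, 1.2],
    [0, 0, 0, 0, 0, 0, 1.3],
    [0, 0, 0, 0, 0, 0, 1.6],
    [0, 0, 0, 0, 0, 0, 2.2],
    [0, 0, 0, 0, 0, 0, 3.5],
    [0, 0, 0, 0, 0, 0, 5],
    [0, 0, 0, 0, 0, 0, 6],
    [0, 0, 0, 0, 0, 0, 6],
    [0, 0, 0, 0, 0, 0, 6]
  ],
  "squeeze": 5
}}

```text
time: 22.15
position: [0.5509, 0.2072, 0.2296]
tool_rot: [-0.281, 1.552, 0.281]
ft_force: [0.2, -0.4, -0.6]
grip_width: 0.666
```

Run:
```python
from h import *
rep()
s=get_state();im,d=get_image('wrist');save('w9',cv2.resize(im[60:330,180:480],None,fx=2,fy=2))
```

```text
t 22.15 local mm [ 77.2 404.9 229.6] F local [ 0.14 -0.43 -0.58] T [-0.07  0.04  0.03] w 0.6664237405084001 rel [array([12.15,  0.  , -0.  ])]
```

View pics/w9.png

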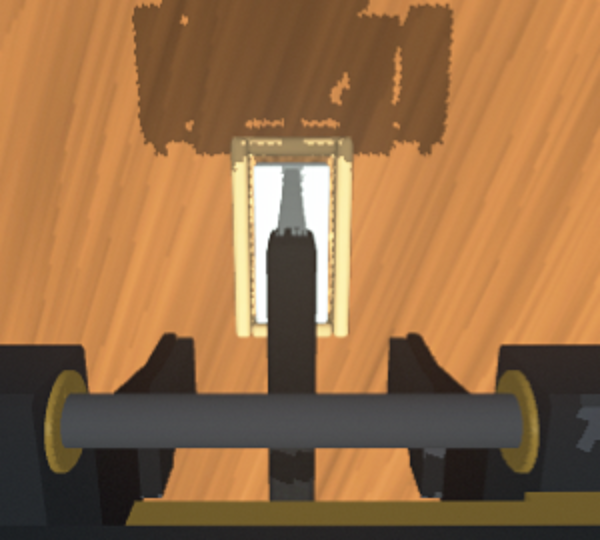

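The weight stands free, with both fingers clear. Retreating straight up.

Call:
{"op": "jog_arm", "data": {
  "targets": [
    [0, 0, 0, -0.5, 0, 0, 6],
    [0, 0, 0, -1.5, 0, 0, 6],
    [0, 0, 0, -2.5, 0, 0, 6],
    [0, 0, 0, -3, 0, 0, 6],
    [0, 0, 0, -3, 0, 0, 6],
    [0, 0, 0, -2, 0, 0, 6],
    [0, 0, 0, 0, 0, 0, 6],
    [0, 0, 0, 0, 0, 0, 6]
  ]
}}

```text
time: 23.2
position: [0.5507, 0.2071, 0.3541]
tool_rot: [-0.282, 1.553, 0.281]
ft_force: [0.3, 0.5, -0.1]
grip_width: 0.692
```

Run:
```python
from h import *
np.set_printoptions(precision=3,suppress=True)
rep();s=get_state();im,d=get_image('wrist');save('w10',im);u,v,P,C=cloud('wrist',im,d,wristT(s))
m=(P[:,2]>.225)&(P[:,2]<.25)&(C.max(1)<90)&(np.hypot(P[:,0]-.551,P[:,1]-.207)<.06);print('grip',cv2.minAreaRect((P[m][:,:2]*1000).astype(np.float32)),np.median(P[m][:,2]),np.percentile(P[m][:,2],[5,95]))
m=(P[:,2]>.03)&(P[:,2]<.045)&(np.hypot(P[:,0]-.551,P[:,1]-.207)<.06)&(C.min(1)>100);print('foot top z',np.percentile(P[m][:,2],[5,50,95]),cv2.minAreaRect((P[m][:,:2]*1000).astype(np.float32)))
im,d=get_image('scene');save('s10',im)
z=np.load('scene0.npz')
df=np.abs(im.astype(int)-z['im']).max(2)>40
for n,(x0,x1,y0,y1) in dict(spray=(380,418,232,282),pot=(287,316,167,197),jar=(166,196,245,277)).items(): print(n,df[y0:y1,x0:x1].mean())
```

```text
t 23.2 local mm [ 76.9 404.8 354.1] F local [ 0.38  0.49 -0.11] T [-0.05 -0.02 -0.  ] w 0.6924394610745733 rel [array([12.15, -0.03,  0.01])]
grip ((551.1964721679688, 207.23699951171875), (10.4896821975708, 90.591796875), 20.478946685791016) 0.24241239329392467 [0.241 0.244]
foot top z [0.034 0.035 0.037] ((551.2636108398438, 207.1009979248047), (42.881717681884766, 93.80998229980469), 21.30353355407715)
spray 0.0
pot 0.0
jar 0.0
```

View pics/s10.png

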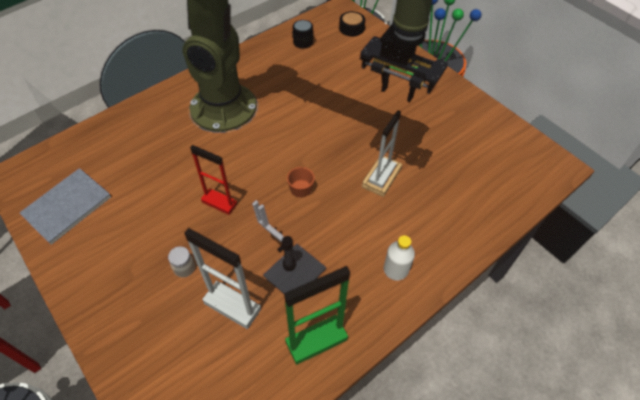

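The weight stands upright in the cradle at scene (382,165), with the grip directly above the foot. The grip top is at 0.2424 (expected 0.243) and the foot top at 0.035 (expected 0.036). The bystanders are unmoved. Handing in.

```bash
python3 -c "
from h import *
print(close_job())"
```

```text
the job is handed in; nothing more can be done
None
```

I took the weight off the hook, set it upright in its wooden cradle and let go, then handed the job in at about 23 s of the 72 s allowed.

- **Unhooking:** The slot leaned about 8° towards -x, measured in the camera images. I lifted the weight 72 mm along it in small steps with force checks. The sideways readings stayed within about 1.5 N, which is sensor noise. I then drew it away past the tip.
- **Placing:** It went into the cradle until the floor carried it, with about 1 N net on the tool, and then I released it slowly.
- **Last checks:**
  - The grip is straight above the foot, within about 0.2 mm.
  - The grip top is at 242.4 mm (expected 243) and the foot top at 35 mm (expected 36).
  - The foot sat inside the pocket with gaps all round when I released it.
  - The spray bottle, pot and jar show no change in the scene picture.
  - The gripper is over 10 cm above the weight.
- **Disagreement:** The scene camera placed the stand and weight about 7 mm off the top camera. I relied on the wrist camera, which matched the known sizes.

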